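Fit a swing stop to the carving board and set its knurled nut

TASK

Plug the loose swing stop into the empty square hole of the carving board, its shank fully home. Then screw its knurled nut down clockwise until it bottoms out, and back it off a quarter turn so that the stop's arm can swing without shake. Finish with the gripper still holding the nut at that setting, so that I can nip up its locking screw; the stop stays fully home and the sanding block, tape measure and pencil stay where they lie.

Things in the scene. Friction and masses are not known exactly. Their poses are not given: they have to be found in the camera images.
- swing_stop: The loose swing stop standing upright on the bench, 94 mm tall, 0.36 kg: steel square shank 36 x 36 mm at the bottom, round collar, pillar, swinging arm, brass nut, and a threaded stud 15 mm thick that ends 9 mm above the bottomed nut. Origin: on the axis at the foot's underside; z up, x and y square to the shank's faces. It may go into the hole in any of its four quarter positions.
- shoulder (a point): Point on the stop's axis, 25 mm above its foot, in the plane of the shoulder: the underside of the collar (50 mm across, 6 mm thick), which rests on the board when the shank is fully home; this point then lies at 'socket'. Below it the square shank, 25 mm long, its lowest 5 mm tapering to 30 mm as a lead-in. Above the collar a pillar 28 mm across.
- stop_arm (a joint): Swing of the stop's flat dark steel arm about the stop's axis, rad; 0 points along the stop's x, positive anticlockwise from above. The arm lies 47 to 57 mm above the foot, directly under the nut; its hub is 31 mm across, its round end, with a cork pad below, reaches 42 mm from the axis. It swings freely, may be pushed round and may point anywhere.
- nut: Knurled brass nut on the loose stop, 36 mm across, 28 mm high, already started on the thread. Origin: on the axis at its underside. Bottomed out it lies on the arm, 57 mm above the stop's foot; it rises 2 mm per turn unscrewed. Round, so it can be gripped across any diameter; thread friction is about 0.08 N m, so the stop can be carried by it. A small dark locking screw sits in its side.
- nut_grip (a point): Point on the nut's axis 20 mm above its underside, 8 mm below its top. Gripped round this height, fingers that reach less than 20 mm further down stay clear of the arm below the nut.
- nut_turn (a joint): Angle of the nut on its thread in rad: 0 when it has bottomed out (a hard stop), growing as it is unscrewed (anticlockwise seen from above). It starts somewhere between 2.2 and 3.6; a quarter turn backed off from the bottom is 1.57.
- carving_board: Plywood board screwed to the worktop, 140 x 210 x 34 mm, with a fence and picture-frame moulding along its far side (tops 56 and 50 mm above the worktop) and two square holes with flush steel edging, 116 mm apart, along its near side. The right one holds a second, identical stop that stays; the left one is empty. Origin: centre of the underside; x to the fence, y to the left along the board.
- socket (a point): Centre of the mouth of the empty square hole, level with the board's top (34 mm above the worktop). The hole is 37.6 x 37.6 mm, 28 mm deep, its sides along the board's x and y; this point's axes are the board's.
- sanding_block: Brown sanding block 65 x 101 x 32 mm lying to the left, by the near end of the gouge tray; leave it.
- tape_measure: Black tape measure 35 x 70 x 60 mm standing beyond the board; leave it.
- pencil: Yellow pencil 120 mm long lying to the left of the loose stop; leave it.

How it is judged:
By the outcome, as a careful person would: the job done as asked, in the order asked, and still so for the second after the job is handed in, while the arm keeps its last pose, push and grip.
It also fails if it takes over 72 s, if anything falls off the work surface, if the arm or the gripper's body presses on something with over 40 N, if the wrist force passes 120 N, or if a joint passes its speed limit or range.

ROBOT

A 6-joint arm with a two-finger parallel gripper is mounted at the origin on the work surface; the furniture and walls round the work are solid. World frame = base frame: x ahead of the robot, y to its left, z up, the work surface at z = 0. Lengths are in m, angles in rad, forces in N, time in s.
With the tool pointing down it reaches from about 0.425 to 0.925 m from the base axis. Payload 12.5 kg.
Tool frame: the origin (TCP) lies on the centre line of the jaws, within the pads' length; the fingertips stand 8 mm ahead of it and the grasp point (between the pads) lies 11 mm behind it; z points along the fingers, y is the line along which they close (so a half turn about z gives the same grasp; the last joint's range is limited). The gripper opens to 85 mm and grips with 20 to 120 N. Pads are 22 mm wide; open, the fingers measure 114 mm over their backs; the gripper's body (76 mm by 85 mm) begins 54 mm behind the grasp point. The pads swing forward as they close: fully open they stand 13 mm farther back than shut.
Start: joints at [-0.106, 0.491, 1.559, -0, 1.092, -0.106], TCP at [0.625, 0, 0.239] pointing down, gripper open.
Joint ranges: [-3.1, 3.1], [-0.84, 2.19], [0.05, 2.79], [-1.13, 4.28], [0.06, 2.93], [-2.69, 2.69]. Speed limits (rad/s): [2.22, 2.22, 2.79, 3.14, 3.14, 3.14].

INTERFACE

Orientations are given as [roll, pitch, yaw] about the fixed x, y, z axes, in that order (R = Rz(yaw) Ry(pitch) Rx(roll)).
In Python, from station import * gives the robot as it stands.
- The arm moves only by the tool apply_moves, never from a script. Its argument "commands" is text: rows parted by semicolons, each of 5 numbers parted by spaces: the shift along the tool's x, y, z in m, then the turn about the tool's z in rad, then the closure, from -1 (fully open) to 1 (shut). In form: x y z turn fingers; .... A call has 1 to 20 rows; each row is the pose to reach, as a shift and turn from the pose commanded when the call began, along the tool's axes at that moment; what a row does not reach only later rows make up. A row lasts 1/10 s, in which the tool goes at most 50 mm and 8.59 degrees, less where a joint would pass 70% of its speed; a pose out of reach is approached as far as the arm can. A call with a gripper value outside its range is refused whole. The fingers move at their own pace and stop on an object; "grip_force" is the grip in N (left out, the last holds). Time passes only in rows, so rows that repeat a pose let the fingers close. It gives the time, the measured TCP pose, the force, the opening and the grip force at its end, in the units of the state.
- read_state(): the state, without advancing time (a new reading comes with each control period).
- read_camera(name): name is "scene" or "side" or "wrist"; returns a dict with "color" (480x640x3 uint8, blue, green, red), "fx", "fy", "cx", "cy" (pixels), "xyz" and "rotation" of the camera in the world. Camera axes: x right, y up, looking along -z (the intrinsics and any distortion apply to the point x, -y, -z); pixel columns grow to the right and rows downward; lengths in m; the calibration is good to about 2 mm. A picture is of the moment at which its call begins. There is no depth.
- close_job(): hands the job in; it is judged then, once.
The state is a dict: "t": time; "qpos": joint angles; "qvel": joint speeds; "tau": joint torques, N m; "ee_pos": TCP position; "ee_rot": TCP orientation; "ft_force": force on the tool from outside, world axes, zero at the start; "torque": the same for the moment, N m; "finger_gap": opening from 0.0 (shut) to 1.0 (fully open); "grasp_force": force on a finger pad.
Only numpy, scipy, OpenCV 4.12 (cv2) and the standard library are available. Lean on these libraries where they do the work, as an engineer would, in place of code of your own. Each camera call takes 0.05 s, during which the arm holds its last target. There are 200 camera calls.

## Working session

There is one attempt and no reset: what is moved stays moved. The work goes in short steps, Python scripts to look and compute and a tool call to move; the robot and the scene stay as the last step left them, time stands still between calls to the robot, and variables do not carry over. Pictures are saved under pics/ and viewed, at most 10 in all, crops included, and the job is handed in when it is done.

Besides the shell and the picture viewer there is one more tool, called after ">>>" as name(argument=value, ...) on one line, values as JSON. apply_moves: Moves the arm, as the interface text tells. Its arguments: {"type":"object","properties":{"commands":{"type":"string"},"grip_force":{"type":"number"}},"required":["commands"]}

```bash
mkdir -p pics; ls; cat > h.py <<'E'
from station import *
import numpy as np, cv2
def snap(n,f):
    c=read_camera(n); cv2.imwrite('pics/'+f+'.png',c['color'])
    np.savez('pics/'+f+'.npz',**{k:np.array(v) for k,v in c.items()}); return c
def load(f): return np.load('pics/'+f+'.npz',allow_pickle=True)
def ray(c,u,v):
    d=np.array([(u-c['cx'])/c['fx'],-(v-c['cy'])/c['fy'],-1.]); R=np.array(c['rotation'])
    return np.array(c['xyz']),R@d
def atz(c,u,v,z):
    o,d=ray(c,u,v); return o+d*(z-o[2])/d[2]
def proj(c,p):
    q=np.array(c['rotation']).T@(np.array(p)-np.array(c['xyz'])); return c['cx']+c['fx']*q[0]/-q[2], c['cy']-c['fy']*q[1]/-q[2]
E
python3 - <<'E'
from h import *
ims=[]
for n in ('scene','side','wrist'):
    c=snap(n,n+'0'); print(n,[ (k,np.round(np.array(v),4).tolist()) for k,v in c.items() if k!='color'])
print(read_state())
E
```

```text
pics
scene [('fx', 485.4868), ('fy', 485.4868), ('cx', 318.3551), ('cy', 241.8372), ('xyz', [0.1283, -0.4434, 0.7373]), ('rotation', [0.8217, 0.0032, -0.7615])]
side [('fx', 548.8349), ('fy', 548.8349), ('cx', 320.5996), ('cy', 240.0128), ('xyz', [0.047, 1.2215, 0.7195]), ('rotation', [1.0996, 0.0019, -2.6791])]
wrist [('fx', 350.2232), ('fy', 350.2232), ('cx', 312.9497), ('cy', 241.5677), ('xyz', [0.6247, 0.0693, 0.3739]), ('rotation', [-0.2739, 0.0007, 0.002])]
{'t': 0.15, 'qpos': array([-1.05596309e-01,  4.91391820e-01,  1.55926782e+00, -1.60441407e-05,
        1.09171568e+00, -1.05612951e-01]), 'qvel': array([ 0.00010801, -0.00338268, -0.00139405, -0.00076546,  0.00076001,
        0.00037466]), 'tau': array([ 2.22927323e-03, -6.18710160e+01, -2.61691117e+01, -6.12520193e-05,
        3.21192107e-03,  1.30420885e-04]), 'ee_pos': array([6.24857921e-01, 3.65496951e-05, 2.38894514e-01]), 'ee_rot': array([-3.14081284e+00, -6.83537890e-05,  1.57082034e+00]), 'ft_force': array([-0.44921159,  0.20077918, -0.46553068]), 'torque': array([-0.0300489 ,  0.02021546,  0.01173097]), 'grasp_force': 0.0, 'finger_gap': 1.0017749087772767}
```

Rotation is roll/pitch/yaw.

```bash
sed -i "s/^from station.*/from station import *\nfrom scipy.spatial.transform import Rotation/; s/np.array(c\['rotation'\])/Rotation.from_euler('xyz',c['rotation']).as_matrix()/" h.py; cat h.py | grep Rot
```

```text
from scipy.spatial.transform import Rotation
    d=np.array([(u-c['cx'])/c['fx'],-(v-c['cy'])/c['fy'],-1.]); R=Rotation.from_euler('xyz',c['rotation']).as_matrix()
    q=Rotation.from_euler('xyz',c['rotation']).as_matrix().T@(np.array(p)-np.array(c['xyz'])); return c['cx']+c['fx']*q[0]/-q[2], c['cy']-c['fy']*q[1]/-q[2]
```

View pics/scene0.png

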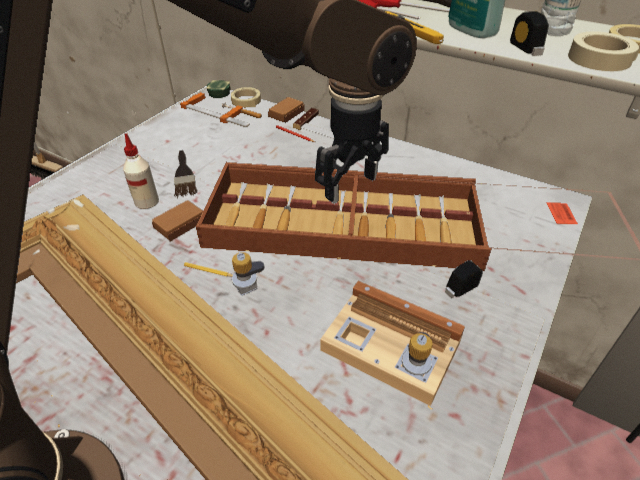

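View pics/wrist0.png

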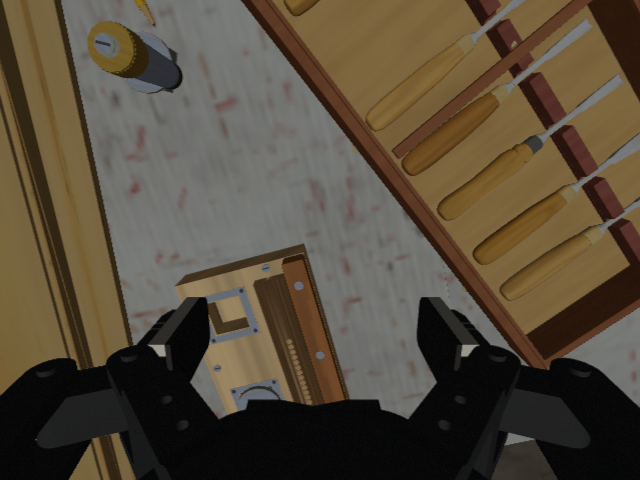

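```bash
python3 - <<'E'
from h import *
w=cv2.imread('pics/wrist0.png');s=cv2.imread('pics/scene0.png');d=cv2.imread('pics/side0.png')
a=cv2.resize(w[0:120,60:220],(400,300),interpolation=cv2.INTER_CUBIC)
b=cv2.resize(w[230:405,165:398],(400,300),interpolation=cv2.INTER_CUBIC)
c=cv2.resize(s[230:305,200:300],(400,300),interpolation=cv2.INTER_CUBIC)
d=cv2.resize(d,(400,300))
cv2.imwrite('pics/m1.png',np.vstack([np.hstack([a,b]),np.hstack([c,d])]))
W=load('wrist0');S=load('scene0')
print('nut top',atz(W,105,42,.096),'foot scene',atz(S,244,286,0), atz(S,242,253,.09))
print('hole',atz(W,232,316,.034),atz(S,355,333,.034))
E
```

```text
nut top [0.47659912 0.13824825 0.096     ] foot scene [ 4.73740131e-01  1.41372180e-01 -1.11022302e-16] [0.48021919 0.14029391 0.09      ]
hole [ 0.53804801 -0.10928908  0.034     ] [ 0.53194416 -0.11077259  0.034     ]
```

View pics/m1.png

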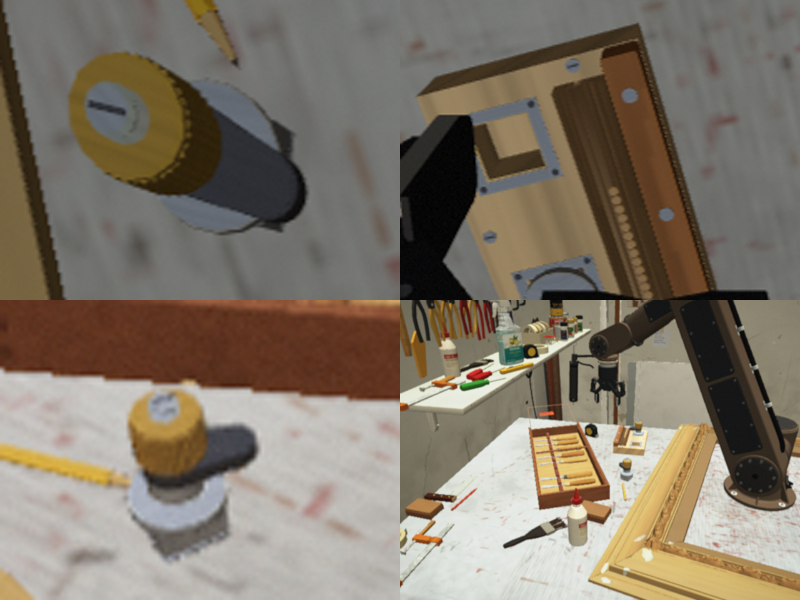

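>>> apply_moves(commands="0 -0.03 0 -0.15 -1; -0.005 -0.06 0.02 -0.3 -1; -0.01 -0.078 0.04 -0.45 -1; -0.01 -0.078 0.07 -0.6 -1; -0.01 -0.078 0.09 -0.75 -1; -0.01 -0.078 0.105 -0.9 -1; -0.01 -0.078 0.105 -1.05 -1; -0.01 -0.078 0.105 -1.2 -1; -0.01 -0.078 0.105 -1.35 -1; -0.01 -0.078 0.105 -1.5 -1; -0.01 -0.078 0.105 -1.57 -1; -0.01 -0.078 0.105 -1.57 -1; -0.01 -0.078 0.105 -1.57 -1")

```text
t: 1.45
ee_pos: [0.547, -0.01, 0.1342]
ee_rot: [3.142, -0.0, 3.138]
ft_force: [-0.3, 1.7, 0.0]
finger_gap: 0.996
grasp_force: 0.0
```

```bash
python3 - <<'E'
from h import *
c=snap('wrist','w1'); print(c['xyz'],c['rotation'],read_state()['qpos'])
cv2.imwrite('pics/m2.png',c['color'])
E
```

```text
[ 0.47826695 -0.00901255  0.26936162] [-2.74092347e-01  5.33304938e-05  1.56963645e+00] [-1.38972341e-01  5.15043417e-01  1.85990883e+00  1.94921107e-05
  7.66674680e-01 -1.70685497e+00]
```

View pics/m2.png

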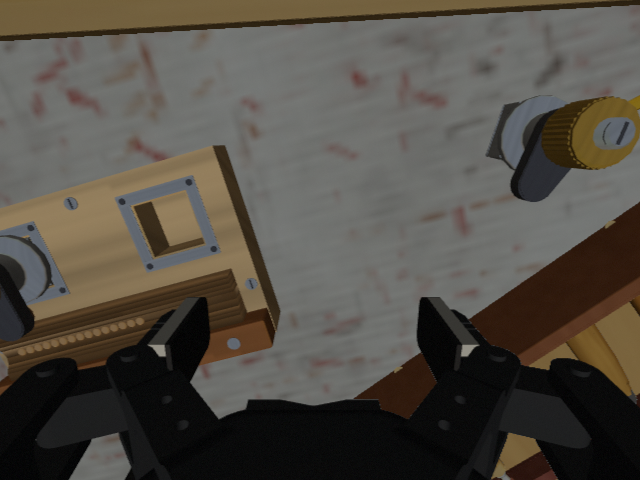

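```bash
python3 - <<'E'
from h import *
w=cv2.imread('pics/w1.png')
a=cv2.resize(w[80:210,475:640],None,fx=4,fy=4,interpolation=cv2.INTER_CUBIC)[:, :400+260][:520]
b=cv2.resize(w[165:285,105:230],None,fx=4,fy=4,interpolation=cv2.INTER_CUBIC)
a=cv2.resize(w[80:210,475:575],(400,520),interpolation=cv2.INTER_CUBIC)
b=cv2.resize(w[165:295,118:218],(400,520),interpolation=cv2.INTER_CUBIC)
cv2.imwrite('pics/m3.png',np.hstack([a,b]))
E
```

```text
(no output)
```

View pics/m3.png

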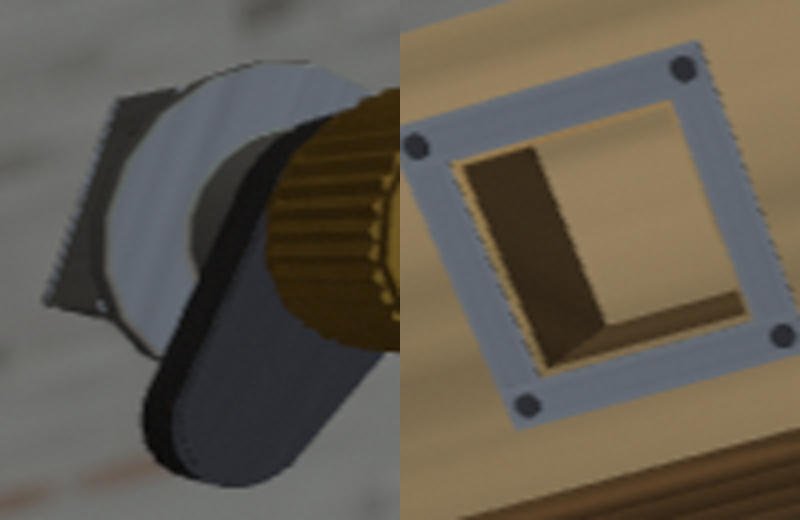

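```bash
python3 - <<'E'
from h import *
W=load('w1')
q=[(131.75,205.5),(186,190.5),(205,244),(153.5,259)]
P=np.array([atz(W,*p,.034) for p in q]); print(P.round(4),P.mean(0))
for i in range(4):
    d=P[(i+1)%4]-P[i]; print(np.linalg.norm(d),np.degrees(np.arctan2(d[1],d[0])))
A=(503.8,105);B=(486.3,155)
for z in (0,.005):
    a,b=atz(W,*A,z),atz(W,*B,z); d=b-a; print(z,a,b,np.linalg.norm(d),np.degrees(np.arctan2(d[1],d[0])))
print('stud',atz(W,620,131,.094)); print('stud0',atz(load('wrist0'),105,42,.094))
ctr=atz(W,620,131,.094)
for yaw in (70,72,74,76,78):
  t=np.radians(yaw);R=np.array([[np.cos(t),-np.sin(t)],[np.sin(t),np.cos(t)]])
  for z,h in((0,.015),(.005,.018)):
    print(yaw,z,[np.round(proj(W,[*(ctr[:2]+R@np.array(s)*h),z]),1).tolist() for s in((-1,1),(-1,-1),(1,-1),(1,1))])
E
```

```text
[[ 0.5189 -0.132   0.034 ]
 [ 0.5088 -0.0942  0.034 ]
 [ 0.5461 -0.0846  0.034 ]
 [ 0.5571 -0.122   0.034 ]] [ 0.53272837 -0.10820655  0.034     ]
0.039144194686323734 104.97031083080105
0.03856252756810023 14.3891490155414
0.03898584578186828 -73.59453539204705
0.03953758059938413 -165.34931752038614
0 [0.45202209 0.12841146 0.        ] [0.48697765 0.12045593 0.        ] 0.03584943002220373 -12.821547025147794
0.005 [0.45250926 0.12586054 0.005     ] [0.48681596 0.11805268 0.005     ] 0.035183978324658347 -12.821547025147792
stud [0.47287458 0.1376631  0.094     ]
stud0 [0.47553306 0.13874438 0.094     ]
70 0 [[503.9, 107.4], [484.5, 147.9], [520.3, 162.0], [540.5, 122.4]]
70 0.005 [[505.8, 100.9], [482.1, 150.5], [525.7, 167.7], [550.7, 119.3]]
72 0 [[502.9, 107.9], [484.8, 148.8], [521.2, 161.5], [540.2, 121.4]]
72 0.005 [[504.6, 101.5], [482.5, 151.6], [526.9, 167.1], [550.3, 118.1]]
74 0 [[501.9, 108.4], [485.2, 149.7], [522.2, 161.1], [539.9, 120.5]]
74 0.005 [[503.4, 102.1], [483.0, 152.8], [528.0, 166.5], [550.0, 117.0]]
76 0 [[500.9, 109.0], [485.6, 150.6], [523.1, 160.6], [539.5, 119.5]]
76 0.005 [[502.2, 102.8], [483.4, 153.8], [529.2, 165.9], [549.5, 115.8]]
78 0 [[500.0, 109.5], [486.0, 151.5], [524.0, 160.0], [539.1, 118.6]]
78 0.005 [[501.1, 103.5], [483.9, 154.9], [530.3, 165.3], [549.1, 114.7]]
```

```bash
python3 - <<'E'
from h import *
s=cv2.imread('pics/side0.png');w=cv2.imread('pics/w1.png');z=cv2.imread('pics/scene0.png')
f=lambda i,x,y,n,m:cv2.resize(i[y:y+m,x:x+n],(400,400),interpolation=cv2.INTER_CUBIC)
cv2.imwrite('pics/m4.png',np.hstack([f(s,340,245,50,50),f(w,555,80,80,80)]))
print(proj(load('side0'),[.474,.139,.07]), atz(load('w1'),320,22,0))
print(atz(load('wrist0'),60,10,0))
E
```

```text
(np.float64(362.75913095335267), np.float64(261.6430926406984)) [ 0.39909345 -0.00414648  0.        ]
[0.38756101 0.18880319 0.        ]
```

View pics/m4.png

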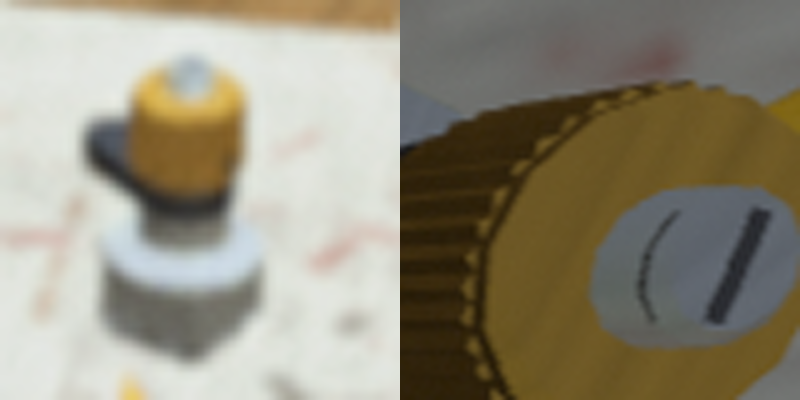

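>>> apply_moves(commands="0.015 0.03 0 0 -1; 0.03 0.06 0 0 -1; 0.045 0.09 0 0 -1; 0.06 0.12 0 0 -1; 0.073 0.149 0 0 -1; 0.073 0.149 0 0 -1; 0.073 0.149 0.015 0 -1; 0.073 0.149 0.03 0 -1; 0.073 0.149 0.045 0 -0.5; 0.073 0.149 0.055 0 -0.3; 0.073 0.149 0.066 0 -0.1; 0.073 0.149 0.066 0 -0.1; 0.073 0.149 0.066 0 -0.1")

```text
t: 2.8
ee_pos: [0.4743, 0.139, 0.0683]
ee_rot: [-3.142, -0.0, 3.14]
ft_force: [1.1, 0.1, 0.0]
finger_gap: 0.551
grasp_force: 0.0
```

```bash
python3 - <<'E'
from h import *
c=snap('wrist','w2');s=snap('scene','s2'); d=snap('side','d2'); print(read_state()['ee_pos'])
f=lambda i,x,y,n,m:cv2.resize(i[y:y+m,x:x+n],(400,400),interpolation=cv2.INTER_CUBIC)
a=cv2.resize(c['color'][180:480,160:560],(400,300))
cv2.imwrite('pics/m5.png',np.hstack([np.vstack([a,np.zeros((100,400,3),np.uint8)]),f(d['color'],320,220,80,80)]))
E
```

```text
[0.4744014  0.13908981 0.06881879]
```

View pics/m5.png

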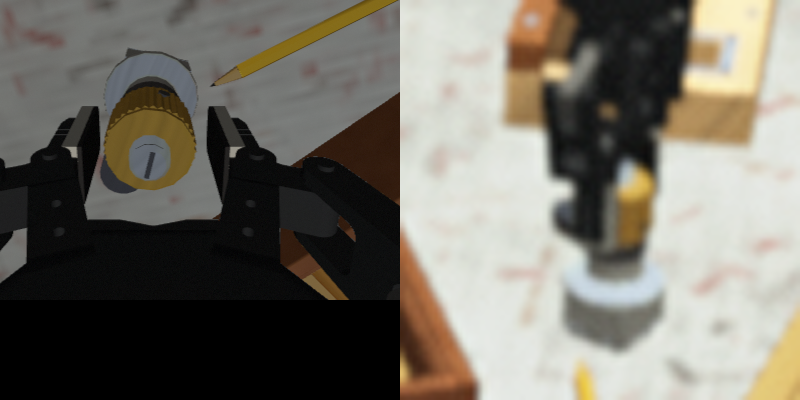

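```bash
python3 - <<'E'
from h import *
W=load('w2');print(atz(W,311,337,.094),atz(W,310,330,.086),proj(W,[.474,.139,.094]))
E
```

```text
[0.47122081 0.13915404 0.094     ] [0.47306423 0.13873383 0.086     ] (np.float64(310.5700512451576), np.float64(343.98127196867813))
```

>>> apply_moves(commands="0 0 0 0 0; 0 0 0 0 0.2; 0 0 0 0 0.4; 0 0 0 0 0.5; 0 0 0 0 0.6; 0 0 0 0 0.6; 0 0 0 0 0.6; 0 0 0 0 0.6", grip_force=40)

```text
t: 3.75
ee_pos: [0.4744, 0.139, 0.0688]
ee_rot: [-3.142, 0.001, 3.141]
ft_force: [0.2, -2.2, 5.4]
finger_gap: 0.406
grasp_force: 39.2
```

>>> apply_moves(commands="0 0 -0.01 0 0.6; 0 0 -0.03 0 0.6; 0 0 -0.05 0 0.6; 0 0 -0.075 0 0.6; -0.005 -0.02 -0.075 -0.06 0.6; -0.01 -0.05 -0.075 -0.12 0.6; -0.02 -0.08 -0.075 -0.18 0.6; -0.03 -0.11 -0.075 -0.24 0.6; -0.04 -0.14 -0.075 -0.3 0.6; -0.05 -0.17 -0.075 -0.36 0.6; -0.055 -0.2 -0.075 -0.42 0.6; -0.06 -0.23 -0.075 -0.48 0.6; -0.061 -0.24 -0.075 -0.487 0.6; -0.061 -0.248 -0.075 -0.487 0.6; -0.061 -0.248 -0.075 -0.487 0.6; -0.061 -0.248 -0.075 -0.487 0.6; -0.061 -0.248 -0.075 -0.487 0.6")

```text
t: 5.45
ee_pos: [0.5348, -0.108, 0.1434]
ee_rot: [3.141, -0.0, -2.655]
ft_force: [0.4, -0.5, -2.7]
finger_gap: 0.41
grasp_force: 41.0
```

```bash
python3 - <<'E'
from h import *
c=snap('wrist','w3');s=snap('scene','s3'); print(read_state()['ee_pos'],read_state()['ee_rot'],read_state()['qpos'])
f=lambda i,x,y,n,m:cv2.resize(i[y:y+m,x:x+n],(400,400),interpolation=cv2.INTER_CUBIC)
print(proj(s,[.533,-.108,.05]))
cv2.imwrite('pics/m6.png',np.hstack([f(c['color'],205,100,220,220),f(s['color'],305,270,100,100)]))
E
```

```text
[ 0.53490396 -0.10822303  0.14338791] [ 3.14152340e+00  5.07828279e-05 -2.65460868e+00] [-3.20714592e-01  5.00294761e-01  1.85550544e+00  1.19544579e-04
  7.85807411e-01 -2.37857939e+00]
(np.float64(354.6983727289884), np.float64(326.2003948704986))
```

View pics/m6.png

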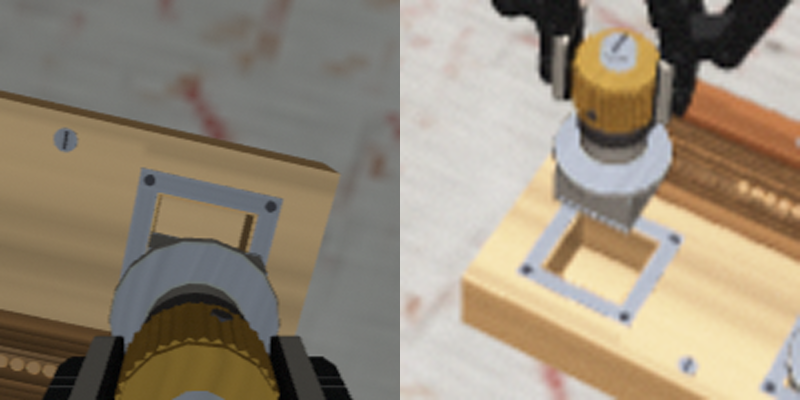

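```bash
python3 - <<'E'
from h import *
S=load('s3');W1=load('w1');W=load('w3');S0=load('scene0')
cs=lambda u,v:(305+u/4,270+v/4); cw=lambda u,v:(205+u*.55,100+v*.55)
print('hole scene',atz(S,*cs(199.5,255),.034))
sc=[(417,147),(683,68),(783,335),(527,404)]
P=np.array([atz(W1,118+(u-400)/4,165+v/4,.034) for u,v in sc]);print('w1',P.mean(0))
for i in range(4):
    d=P[(i+1)%4]-P[i]; print(np.linalg.norm(d),np.degrees(np.arctan2(d[1],d[0])))
for a,b,z in(((125,270),(224,316),.034),((224,316),(274,240),.034),((160,205),(232,228),.0746)):
    a,b=atz(S,*cs(*a),z),atz(S,*cs(*b),z);d=b-a;print('scene',a,b,np.linalg.norm(d),np.degrees(np.arctan2(d[1],d[0])))
a,b=[atz(W,*cw(*p),.034) for p in((150,180),(271,206))];d=b-a;print('w3',a,b,np.linalg.norm(d),np.degrees(np.arctan2(d[1],d[0])))
print('collar ctr bottom pts w3', [atz(W,*cw(*p),.0746+.031) for p in ((195,238),(110,300),(280,300))])
t=np.radians(15.1);R=np.array([[np.cos(t),-np.sin(t)],[np.sin(t),np.cos(t)]])
for c in ([.533,-.108],):
 for z,h in((.0746,.015),(.0796,.018)):
  q=[np.array(proj(S,[*(np.array(c)+R@np.array(s)*h),z])) for s in((-1,1),(-1,-1),(1,-1),(1,1))]
  print(z,[np.round((p-[305,270])*4).tolist() for p in q])
E
```

```text
hole scene [ 0.53060279 -0.11172998  0.034     ]
w1 [ 0.5328557  -0.10849287  0.034     ]
0.04811767155100203 105.91188263473664
0.04827369508451777 15.671926988724632
0.0482942671543635 -74.65468881780808
0.04779720198295354 -164.53932856321163
scene [ 0.50113886 -0.09463158  0.034     ] [ 0.51486576 -0.14093894  0.034     ] 0.0482990667070014 -73.48858686414256
scene [ 0.51486576 -0.14093894  0.034     ] [ 0.56046732 -0.12906085  0.034     ] 0.047123147781958384 14.599736327075224
scene [ 0.51419927 -0.10141256  0.0746    ] [ 0.52740432 -0.13082662  0.0746    ] 0.03224221008217464 -65.82293046474413
w3 [ 0.51575476 -0.13741308  0.034     ] [ 0.5026776  -0.09113686  0.034     ] 0.048088462973296414 105.77972122191815
collar ctr bottom pts w3 [array([ 0.51216986, -0.11950658,  0.1056    ]), array([ 0.53986131, -0.13246967,  0.1056    ]), array([ 0.51690712, -0.08931638,  0.1056    ])]
0.0746 [[154.0, 199.0], [216.0, 228.0], [249.0, 180.0], [187.0, 152.0]]
0.0796 [[145.0, 194.0], [220.0, 229.0], [259.0, 171.0], [185.0, 137.0]]
```

```bash
python3 - <<'E'
from h import *
s=cv2.imread('pics/s3.png');w=cv2.imread('pics/w3.png')
f=lambda i,x,y,n:cv2.resize(cv2.convertScaleAbs(i[y:y+n,x:x+n],alpha=1.3,beta=10),(400,400),interpolation=cv2.INTER_CUBIC)
cv2.imwrite('pics/m7.png',np.hstack([f(s,335,295,50),f(w,262,190,100)]))
E
```

```text
(no output)
```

View pics/m7.png

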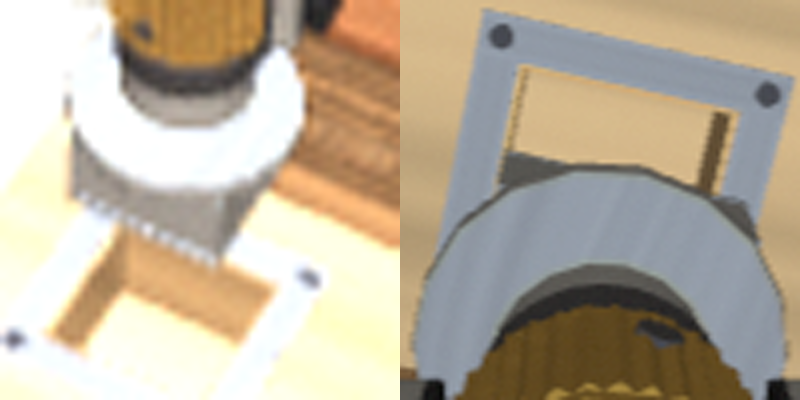

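```bash
python3 - <<'E'
from h import *
from scipy.optimize import least_squares
S=load('s3');W=load('w3');W1=load('w1')
def sq(c,yaw,z,h):
    t=np.radians(yaw);R=np.array([[np.cos(t),-np.sin(t)],[np.sin(t),np.cos(t)]])
    return [np.array([*(np.array(c)+R@np.array(s)*h),z]) for s in((-1,1),(-1,-1),(1,-1),(1,1))]
# shank in scene: corners (-1,1),(-1,-1),(1,-1); wrist: near side (-1,-1),( -1,1)
so=[(344,319.4),(361.9,327.75),(369.4,315.6)]; wo=[(347.5,240),(289,228)]
ho_s=[cs for cs in ((305+125/4,270+270/4),(305+224/4,270+316/4),(305+274/4,270+240/4))]
ho_w=[(262+367/4,190+95/4),(262+100/4,190+37/4)]
def fit(cam,obs,idx,z,h,free):
    def r(p):
        q=sq(p[:2],p[2],z,h);return np.concatenate([np.array(proj(cam,q[i]))-o for i,o in zip(idx,obs)])
    k=least_squares(r,[.533,-.108,15.5],x_scale=[.01,.01,5]);return k.x.round(4),round(float(np.abs(k.fun).max()),2)
for z,h in((.0746,.015),(.0796,.018)):
    print('shank scene',fit(S,so,[0,1,2],z,h,0),'wrist',fit(W,wo,[0,1],z,h,0), fit(W,wo[::-1],[0,1],z,h,0))
h=.0241
print('hole scene',fit(S,ho_s,[0,1,2],.034,h,0),'wrist',fit(W,ho_w,[0,1],.034,h,0),fit(W,ho_w[::-1],[0,1],.034,h,0))
E
```

```text
shank scene (array([ 0.5349, -0.1107, 14.396 ]), 1.35) wrist (array([ 0.5333, -0.1077, 16.2263]), 4.86) (array([ 5.045000e-01, -1.160000e-01, -1.637736e+02]), 4.86)
shank scene (array([ 0.5326, -0.1117, 15.3145]), 1.78) wrist (array([ 0.5352, -0.1075, 16.0354]), 0.75) (array([ 5.006000e-01, -1.174000e-01, -1.639646e+02]), 0.75)
hole scene (array([ 0.5312, -0.1117, 15.2135]), 0.33) wrist (array([ 0.5328, -0.1079, 15.6468]), 0.05) (array([ 4.864000e-01, -1.209000e-01, -1.643532e+02]), 0.05)
```

>>> apply_moves(commands="0.0019 0.0008 0.01 0 0.6; 0.0019 0.0008 0.02 0 0.6; 0.0019 0.0008 0.03 0 0.6; 0.0019 0.0008 0.036 0 0.6; 0.0019 0.0008 0.038 0 0.6; 0.0019 0.0008 0.04 0 0.6; 0.0019 0.0008 0.042 0 0.6; 0.0019 0.0008 0.044 0 0.6; 0.0019 0.0008 0.046 0 0.6; 0.0019 0.0008 0.046 0 0.6")

```text
t: 6.55
ee_pos: [0.533, -0.1091, 0.0974]
ee_rot: [-3.141, 0.0, -2.655]
ft_force: [-0.5, 1.6, -1.0]
finger_gap: 0.406
grasp_force: 41.4
```

```bash
python3 - <<'E'
from h import *
s=read_state();print(s['ee_pos'],s['ft_force'],s['torque'])
E
```

```text
[ 0.53296809 -0.10909318  0.09740905] [-0.5466338   1.57864579 -1.00136933] [ 0.25510171  0.05972227 -0.00629352]
```

>>> apply_moves(commands="0 0 0.002 0 0.6; 0 0 0.004 0 0.6; 0 0 0.006 0 0.6; 0 0 0.008 0 0.6; 0 0 0.008 0 0.6")

```text
t: 7.05
ee_pos: [0.5328, -0.1091, 0.0889]
ee_rot: [3.141, -0.0, -2.655]
ft_force: [0.4, 1.3, -4.8]
finger_gap: 0.406
grasp_force: 41.9
```

```bash
python3 - <<'E'
from h import *
s=read_state();print(s['ee_pos'],s['ft_force'],s['torque'])
E
```

```text
[ 0.5327712  -0.10909026  0.08888616] [ 0.43933988  1.34605345 -4.82110918] [0.377453   0.07654473 0.00389736]
```

>>> apply_moves(commands="0 0 0.002 0 0.6; 0 0 0.004 0 0.6; 0 0 0.006 0 0.6; 0 0 0.008 0 0.6; 0 0 0.0095 0 0.6; 0 0 0.0105 0 0.6; 0 0 0.011 0 0.6; 0 0 0.0115 0 0.6; 0 0 0.0115 0 0.6")

```text
t: 7.95
ee_pos: [0.533, -0.1092, 0.0779]
ee_rot: [-3.141, 0.0, -2.655]
ft_force: [-0.4, 2.2, -1.5]
finger_gap: 0.407
grasp_force: 42.1
```

```bash
python3 - <<'E'
from h import *
s=read_state();print(s['ee_pos'],s['ft_force'],s['torque'])
E
```

```text
[ 0.53295328 -0.10917805  0.07793526] [-0.44366168  2.17968051 -1.45791427] [0.54061399 0.18770326 0.06970601]
```

>>> apply_moves(commands="0 0 0.0005 0 0.6; 0 0 0.001 0 0.6; 0 0 0.001 0 0.6")

```text
t: 8.25
ee_pos: [0.5331, -0.1093, 0.0776]
ee_rot: [-3.141, 0.001, -2.655]
ft_force: [-3.4, 1.5, 8.8]
finger_gap: 0.407
grasp_force: 43.1
```

>>> apply_moves(commands="0 0 0.0005 0 0.6; 0 0 0.001 0 0.6; 0 0 0.001 0 0.6")

```text
t: 8.55
ee_pos: [0.5332, -0.1093, 0.0774]
ee_rot: [-3.14, 0.001, -2.655]
ft_force: [-5.9, 1.9, 19.1]
finger_gap: 0.403
grasp_force: 44.1
```

>>> apply_moves(commands="0 0 0 0.1 0.6; 0 0 0 0.2 0.6; 0 0 0.0001 0.3 0.6; 0 0 0.0001 0.4 0.6; 0 0 0.0001 0.5 0.6; 0 0 0.0002 0.6 0.6; 0 0 0.0002 0.7 0.6; 0 0 0.0002 0.8 0.6; 0 0 0.0002 0.8 0.6")

```text
t: 9.45
ee_pos: [0.5335, -0.1094, 0.0772]
ee_rot: [3.142, 0.003, 2.824]
ft_force: [-4.3, 3.0, 17.6]
finger_gap: 0.406
grasp_force: 43.9
```

```bash
cat > st.py <<'E'
from h import *
s=read_state();print(s['t'],s['ee_pos'].round(5),'F',s['ft_force'].round(2),'T',s['torque'].round(3),'yaw',s['ee_rot'].round(4),'J6',s['qpos'][5].round(3),s['finger_gap'],s['grasp_force'])
E
python3 st.py
```

```text
9.45 [ 0.53345 -0.10937  0.0772 ] F [-4.34  3.   17.58] T [ 0.689  0.725 -0.05 ] yaw [3.1416e+00 2.5000e-03 2.8242e+00] J6 -1.577 0.4060202646225715 43.85502219200134
```

>>> apply_moves(commands="0 0 0 0.1 0.6; 0 0 0 0.2 0.6; 0 0 0.0001 0.3 0.6; 0 0 0.0001 0.4 0.6; 0 0 0.0001 0.5 0.6; 0 0 0.0002 0.6 0.6; 0 0 0.0002 0.7 0.6; 0 0 0.0002 0.8 0.6; 0 0 0.0003 0.9 0.6; 0 0 0.0003 1.0 0.6; 0 0 0.0003 1.1 0.6; 0 0 0.0004 1.2 0.6; 0 0 0.0004 1.2 0.6")

```text
t: 10.75
ee_pos: [0.5336, -0.1096, 0.0768]
ee_rot: [3.139, 0.001, 1.624]
ft_force: [-4.5, 1.1, 16.8]
finger_gap: 0.409
grasp_force: 43.9
```

```bash
python3 st.py
```

```text
10.75 [ 0.53363 -0.1096   0.07683] F [-4.47  1.15 16.82] T [ 0.197  0.643 -0.134] yaw [3.1388e+00 1.3000e-03 1.6243e+00] J6 -0.377 0.40910054172778726 43.883952498435974
```

>>> apply_moves(commands="0 0 0 0.05 0.6; 0 0 0 0.1 0.6; 0 0 0 0.15 0.6; 0 0 0.0001 0.2 0.6; 0 0 0.0001 0.2 0.6")

```text
t: 11.25
ee_pos: [0.5336, -0.1096, 0.0768]
ee_rot: [3.139, 0.001, 1.426]
ft_force: [-4.5, 0.8, 18.2]
finger_gap: 0.407
grasp_force: 43.9
```

```bash
python3 st.py
```

```text
11.25 [ 0.5336  -0.10963  0.07675] F [-4.47  0.78 18.2 ] T [ 0.069  0.635 -0.085] yaw [3.1386e+00 8.0000e-04 1.4261e+00] J6 -0.179 0.40728308742136826 43.931599259376526
```

>>> apply_moves(commands="0 0 0 0.05 0.6; 0 0 0 0.1 0.6; 0 0 0 0.15 0.6; 0 0 0.0001 0.2 0.6; 0 0 0.0001 0.2 0.6")

```text
t: 11.75
ee_pos: [0.5336, -0.1097, 0.0767]
ee_rot: [3.138, 0.0, 1.226]
ft_force: [-5.2, 0.3, 18.4]
finger_gap: 0.411
grasp_force: 44.0
```

```bash
python3 st.py
```

```text
11.75 [ 0.53361 -0.10966  0.07669] F [-5.22  0.33 18.35] T [ 0.087  0.684 -0.108] yaw [3.1384e+00 3.0000e-04 1.2262e+00] J6 0.021 0.4110935106244136 43.972671031951904
```

>>> apply_moves(commands="0 0 0 0.05 0.6; 0 0 0 0.1 0.6; 0 0 0 0.15 0.6; 0 0 0.0001 0.2 0.6; 0 0 0.0001 0.2 0.6")

```text
t: 12.25
ee_pos: [0.5336, -0.1097, 0.0766]
ee_rot: [3.138, -0.0, 1.026]
ft_force: [-5.7, 0.3, 17.3]
finger_gap: 0.405
grasp_force: 44.0
```

```bash
python3 st.py
```

```text
12.25 [ 0.5336  -0.10968  0.07661] F [-5.74  0.32 17.29] T [-0.006  0.797 -0.018] yaw [ 3.1384e+00 -3.0000e-04  1.0263e+00] J6 0.221 0.4053560873824691 44.00968015193939
```

>>> apply_moves(commands="0 0 0 0.05 0.6; 0 0 0 0.1 0.6; 0 0 0 0.15 0.6; 0 0 0.0001 0.2 0.6; 0 0 0.0001 0.2 0.6")

```text
t: 12.75
ee_pos: [0.5336, -0.1097, 0.0765]
ee_rot: [3.139, -0.001, 0.826]
ft_force: [-5.7, 0.3, 19.1]
finger_gap: 0.404
grasp_force: 44.0
```

```bash
python3 st.py
```

```text
12.75 [ 0.5336  -0.10972  0.07654] F [-5.74  0.31 19.07] T [-0.104  0.802 -0.12 ] yaw [ 3.1385e+00 -9.0000e-04  8.2630e-01] J6 0.421 0.40419328630165374 44.04235124588013
```

>>> apply_moves(commands="0 0 0 0.05 0.6; 0 0 0 0.1 0.6; 0 0 0 0.15 0.6; 0 0 0 0.15 0.6")

```text
t: 13.15
ee_pos: [0.5336, -0.1098, 0.0765]
ee_rot: [3.139, -0.001, 0.676]
ft_force: [-5.1, 0.4, 17.7]
finger_gap: 0.407
grasp_force: 44.0
```

```bash
python3 st.py
```

```text
13.15 [ 0.53358 -0.10976  0.0765 ] F [-5.07  0.43 17.68] T [-0.117  0.847 -0.065] yaw [ 3.1387e+00 -1.3000e-03  6.7620e-01] J6 0.571 0.4065132836358004 43.98932933807373
```

>>> apply_moves(commands="0 0 0 0.05 0.6; 0 0 0 0.1 0.6; 0 0 0.0001 0.15 0.6; 0 0 0.0001 0.15 0.6")

```text
t: 13.55
ee_pos: [0.5333, -0.1095, 0.0765]
ee_rot: [3.139, -0.001, 0.528]
ft_force: [-6.7, 2.3, 21.0]
finger_gap: 0.407
grasp_force: 44.3
```

```bash
python3 st.py
```

```text
13.55 [ 0.53325 -0.10949  0.07652] F [-6.68  2.34 20.96] T [0.194 1.181 0.563] yaw [ 3.1394e+00 -1.0000e-03  5.2770e-01] J6 0.72 0.4068890519280897 44.32570159435272
```

>>> apply_moves(commands="0 0 0 0 0.6; 0 0 0 0.02 0.6; 0 0 0 0.04 0.6; 0 0 0 0.04 0.6", grip_force=80)

```text
t: 13.95
ee_pos: [0.5331, -0.1095, 0.0766]
ee_rot: [3.139, -0.001, 0.49]
ft_force: [-8.2, 1.8, 23.4]
finger_gap: 0.396
grasp_force: 77.2
```

```bash
python3 st.py
```

```text
13.95 [ 0.5331  -0.10945  0.0766 ] F [-8.16  1.77 23.45] T [0.214 1.429 1.102] yaw [ 3.1394e+00 -6.0000e-04  4.9030e-01] J6 0.759 0.39584441106891444 77.22655177116394
```

```bash
python3 - <<'E'
from h import *
snap('wrist','wA')
E
```

>>> apply_moves(commands="0 0 0 -0.1 0.6; 0 0 0 -0.2 0.6; 0 0 -0.0001 -0.3 0.6; 0 0 -0.0001 -0.4 0.6; 0 0 -0.0002 -0.5 0.6; 0 0 -0.0002 -0.6 0.6; 0 0 -0.0003 -0.7 0.6; 0 0 -0.0003 -0.8 0.6; 0 0 -0.0004 -0.9 0.6; 0 0 -0.0004 -1.0 0.6; 0 0 -0.0005 -1.1 0.6; 0 0 -0.0005 -1.2 0.6; 0 0 -0.0006 -1.3 0.6; 0 0 -0.0007 -1.4 0.6; 0 0 -0.0008 -1.5 0.6; 0 0 -0.0009 -1.6 0.6; 0 0 -0.001 -1.66 0.6; 0 0 -0.001 -1.66 0.6; 0 0 -0.001 -1.66 0.6")

```text
t: 15.9
ee_pos: [0.5335, -0.1096, 0.0772]
ee_rot: [3.14, 0.002, 2.148]
ft_force: [-4.5, 0.8, 15.8]
finger_gap: 0.396
grasp_force: 77.9
```

```bash
python3 st.py; python3 - <<'E'
from h import *
snap('wrist','wB'); A=load('wA');B=load('wB')
out=[]
for c in (A,B):
    # rectify nut/stud top plane z~.103 to world-aligned top view, 12px/mm
    s=0.00008; n=500; c0=np.array([.5331,-.1093]); z=.034-.025+.094
    src=np.array([[0,0],[n,0],[n,n],[0,n]],np.float32)
    dst=np.array([proj(c,[c0[0]+(u-n/2)*s,c0[1]-(v-n/2)*s,z]) for u,v in src],np.float32)
    H=cv2.getPerspectiveTransform(dst,src); out.append(cv2.warpPerspective(c['color'],H,(n,n),flags=cv2.INTER_CUBIC)[50:450,50:450])
cv2.imwrite('pics/m8.png',np.hstack(out))
E
```

```text
15.9 [ 0.53354 -0.1096   0.07721] F [-4.45  0.75 15.8 ] T [0.272 0.625 0.034] yaw [3.140e+00 2.400e-03 2.148e+00] J6 -0.901 0.39626244607568417 77.9012382030487
```

View pics/m8.png

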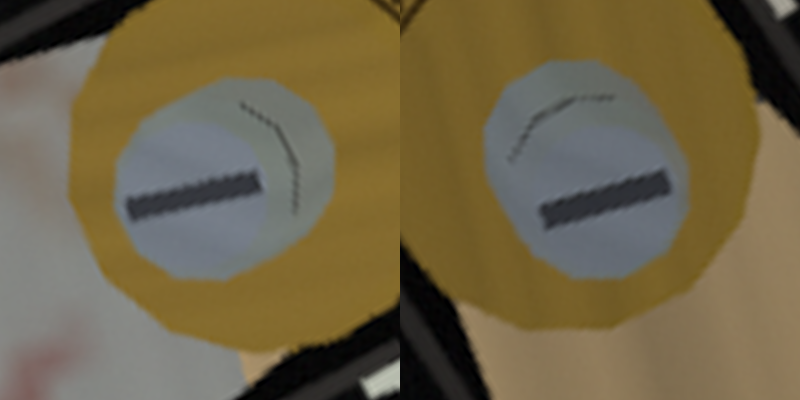

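```bash
python3 - <<'E'
from h import *
m=cv2.imread('pics/m8.png',0)
for x0,x1,y0,y1 in((115,270,155,235),(530,680,155,240)):
  for th in (85,100):
    b=(m[y0:y1,x0:x1]<th).astype(np.uint8); n,l,st,_=cv2.connectedComponentsWithStats(b); k=1+st[1:,4].argmax()
    ys,xs=np.where(l==k); r=cv2.minAreaRect(np.c_[xs,ys].astype(np.float32)); w,V=np.linalg.eigh(np.cov(xs,ys)); v=V[:,1]
    print(st[k].tolist(),r[1:],np.degrees(np.arctan(-v[1]/v[0])))
E
```

```text
[11, 17, 135, 49, 2932] ((24.262855529785156, 135.8046112060547), 77.52488708496094) 12.454414036561356
[9, 15, 139, 53, 3445] ((27.798051834106445, 138.3889923095703), 77.41703796386719) 12.473754563068015
[8, 14, 134, 62, 3543] ((28.498798370361328, 135.21409606933594), 73.61045837402344) 15.935577588127856
[6, 12, 139, 66, 4150] ((32.17899703979492, 139.671142578125), 73.37924194335938) 16.085558944256913
```

```bash
python3 - <<'E'
from h import *
a,b,c=[cv2.imread(f'pics/{k}.png',0) for k in('wA','wB','w3')]
r=cv2.resize
def up(i):return cv2.resize(i[255:300,290:365].astype(np.float32),None,fx=8,fy=8,interpolation=cv2.INTER_CUBIC)
for n,i in(('A',a),('B',b),('w3',c)):
    p=i[262:285,310:345]; y,x=np.unravel_index(cv2.GaussianBlur(p,(3,3),0).argmin(),p.shape); print(n,x+310,y+262,p.min(),p.max())
for n,i in(('A',a),('B',b)):
    print(n); print(i[264:284:1,312:344:1])
E
```

```text
A 322 271 20 57
B 313 262 14 114
w3 328 267 18 114
A
[[54 56 56 55 54 55 56 55 56 54 54 53 53 56 54 54 54 56 56 56 55 55 57 55
  55 56 55 55 55 54 55 54]
 [56 56 55 56 55 55 55 54 55 54 54 53 55 53 55 54 56 56 55 55 55 54 55 56
  57 56 55 54 55 54 54 54]
 [55 53 52 55 54 56 54 55 55 54 53 54 55 54 55 55 56 55 55 54 56 55 55 55
  55 55 56 56 55 54 53 55]
 [46 45 45 49 52 54 52 52 51 51 53 54 55 54 55 56 55 56 55 55 54 57 56 56
  56 54 56 54 54 54 54 54]
 [44 44 44 46 46 45 44 45 43 44 46 46 49 53 54 56 55 56 55 55 55 55 55 55
  55 55 55 55 55 56 54 56]
 [43 43 45 45 44 46 43 45 41 39 39 52 53 46 49 51 53 54 56 55 55 57 56 55
  56 55 55 54 54 54 54 54]
 [44 43 44 46 45 45 45 36 26 24 24 24 37 42 39 43 50 53 56 56 56 56 56 56
  54 55 53 54 53 54 55 54]
 [43 44 45 46 44 45 40 33 25 22 22 20 24 22 24 27 37 45 51 55 56 56 55 54
  55 54 53 54 55 56 54 54]
 [42 42 44 46 46 45 37 35 38 29 21 22 23 23 23 23 23 30 41 48 51 51 50 52
  54 54 52 55 54 55 55 55]
 [43 43 45 45 45 45 40 42 45 46 36 25 21 23 23 23 23 24 30 42 46 45 46 50
  54 53 54 54 54 55 55 56]
 [41 44 44 44 44 45 44 43 44 43 48 52
[... 2936 characters left out ...]
1  39  38  38  38  39  34  23  16]
 [ 44  45  45  45  39  37  34  40  43  44  44  43  39  37  39  41  41  41
   42  38  37  38  41  40  39  37  38  37  37  35  26  16]
 [ 43  45  46  43  39  36  36  39  41  44  43  43  39  35  39  41  42  41
   42  38  37  38  41  40  39  39  38  39  39  37  32  22]
 [ 43  45  45  44  40  35  35  39  43  44  45  42  38  37  37  40  42  41
   42  37  37  39  41  38  40  36  38  39  40  39  40  36]
 [ 41  44  45  44  39  35  37  37  42  45  44  43  39  36  37  39  40  41
   43  40  39  38  39  41  43  39  40  40  38  39  39  40]
 [ 43  44  45  45  39  36  37  38  42  44  43  44  39  36  38  41  41  42
   41  40  36  39  40  39  41  40  37  39  39  39  39  39]]
```

```bash
python3 -c "
from station import *
print(close_job())"
```

```text
the job is handed in; nothing more can be done
None
```

I seated the swing stop fully in the left hole, screwed its nut down to the hard stop and backed it off about 1.57 rad (measured from the camera images). The gripper still holds it there, with the locking screw clear of the pads, and the job is handed in.

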